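# Pump a ratchet bench clamp onto a glued block and hold the squeeze

## Robot

A 6-joint arm with a two-finger parallel gripper is mounted at the origin on a cart in front of the work surface, level with it; the furniture and walls round the work are solid. World frame = base frame: x ahead of the robot, y to its left, z up, the work surface at z = 0. Lengths are in m, angles in rad, forces in N, time in s.
With the tool pointing down it reaches from about 0.275 to 0.725 m from the base axis. Payload 15.9 kg.
Tool frame: the origin (TCP) lies on the front face of the gripper's body, between the roots of the fingers; the fingertips stand 73 mm ahead of it and the grasp point (between the pads) lies 54 mm ahead of it; z points along the fingers, y is the line along which they close (so a half turn about z gives the same grasp; the last joint's range is limited). The gripper opens to 85 mm and grips with 20 to 120 N. Pads are 22 mm wide; open, the fingers measure 114 mm over their backs; the gripper's body (76 mm by 85 mm) begins 54 mm behind the grasp point. The pads swing forward as they close: fully open they stand 13 mm farther back than shut.
Start: joints at [1.323, 0.213, -0.034, 1.323, 0, 1.571], TCP at [0.123, 0.485, 0.304] pointing down, gripper open.
Joint ranges: [-2.98, 2.98], [-0.74, 1.72], [-1.14, 1.35], [-2.1, 2.04], [-1.57, 1.44], [-3.14, 3.14]. Speed limits (rad/s): [1.89, 1.89, 2.39, 2.57, 3.14, 3.14].

## Interface

Orientations are given as a unit quaternion [x, y, z, w].
In Python, from cell import telemetry, eyes, bot gives the robot as it stands. The module is installed in compiled form; this text tells all that it offers.
- The arm moves only by the tool step_arm, never from a script. Its argument "commands" is a list of rows, each an object of numbers: "dx", "dy", "dz": the shift along the tool's x, y, z in mm; "yaw": the turn about the tool's z in rad; "jaw": the finger opening in mm, from 0 to 85.4. In form: [{"dx": .., "dy": .., "dz": .., "yaw": .., "jaw": ..}, ...]. A call has 1 to 10 rows; each row shifts and turns the commanded pose from where the row before left it, along the tool's axes as they then stand; what a row does not reach is not made up. A row lasts 1/10 s, in which the tool goes at most 50 mm and 8.59 degrees, less where a joint would pass 70% of its speed; a pose out of reach is approached as far as the arm can. A call with a gripper value outside its range is refused whole. The fingers move at their own pace and stop on an object; "force" is the grip in N (left out, the last holds). Time passes only in rows, so rows that do not move let the fingers close. It gives the time, the measured TCP pose, the force, the opening and the grip force at its end, in the units of the state.
- telemetry.get_state(): the state, without advancing time (a new reading comes with each control period).
- eyes.grab_frame(name): name is "side" or "top"; returns (picture, depth): 384x512x3 uint8, red, green, blue; 384x512 float32, m along the optical axis (not along the pixel's ray), 0 where there is no reading.
- eyes.camera_model(name): a dict with "intrinsics" (3x3 intrinsics, pixels), "k1" (the pictures are not rectified: a ray, as slopes to the right and down, at radius r is drawn at 1 + k1 r^2 times it, then the intrinsics apply), "pose" (4x4, takes a point from camera to world coordinates). Camera axes: x right, y up, looking along -z (the intrinsics and any distortion apply to the point x, -y, -z); pixel columns grow to the right and rows downward; lengths in m; the calibration is good to about 2 mm. A picture is of the moment at which its call begins. camera_model takes no time and is no camera call.
- bot.hand_in(): hands the job in; it is judged then, once.
The state is a dict: "time_s": time; "q": joint angles; "qvel": joint speeds; "joint_efforts": joint torques, N m; "ee_pos": TCP position; "tcp_rot": TCP orientation; "ft_force": force on the tool from outside, world axes, zero at the start; "wrist_torque": the same for the moment, N m; "opening": finger opening in m; "grip_force": force on a finger pad.
Only numpy, scipy, OpenCV 4.12 (cv2) and the standard library are available. Lean on these libraries where they do the work, as an engineer would, in place of code of your own. Each camera call takes 0.05 s, during which the arm holds its last target. There are 200 camera calls.

## Task

The aluminium-and-wood block has just been glued: stand it upright on the bed of the orange bench clamp, lined up between the fixed jaw and the sprung pad so that the clamp will press across its glue line, and let go of it. Then pump the clamp's two upright levers (squeeze, release, repeat), without pushing the jaw by hand, until the block is pressed against the fixed jaw and the sprung pad is pushed about half-way in (the yellow part of its stem stays out, the bare steel part is gone); never press it hard home, which would crush the joint. Finish while still squeezing the levers, so the pressure stays on, and leave the other things on the bench alone.

Things in the scene. Friction and masses are not known exactly. Their poses are not given: they have to be found in the camera images.
- clamp: Bench clamp bolted down, grey base 300 x 84 mm (x -155 to +145 mm), top (the bed) 16 mm above the table; origin on the table under it, x = clamping direction (from the levers to the fixed jaw), z up. Black lever housing: x -122 to -38 mm, y +-24 mm, 121 mm high (gears to 128 mm)
- fixed_face (a point): middle of the black face of the orange fixed jaw, at clamp x = +115 mm, 48 mm above the table, looking towards -x; the jaw is 56 mm wide, its top 86 mm above the table
- jaw: orange sliding jaw, 20 x 54 mm, top 81 mm above the table; its origin lies at clamp x = jaw_advance, y = 0, on the table; its front face is 1 mm behind that origin
- pad: black round pad, 36 mm in diameter, 6 mm thick, on a 12 mm stem in front of the sliding jaw, centre 48 mm above the table (pad_front is the middle of its front)
- pad_front (a point): middle of the pad's front face, 48 mm above the table; at clamp x = 20 mm + jaw_advance - pad_press
- seat (a point): point on the bed (16 mm above the table, clamp x = +90 mm, y = 0) where the middle of the block's underside is when the block touches the fixed jaw; set down up to 10 mm short of it, the block is pushed home by the pad
- grip_point (a point): middle between the two upright orange levers, 172 mm above the table, level with the black round bars (16 mm thick, 26 mm long along y) at their tops, which the fingers squeeze; close the fingers along the clamp's x axis. The bars measure 61 mm over their outer sides when released, 35 mm fully squeezed.
- lever_angle (a joint): angle of the front lever, 0 = sprung open, 0.20 = fully squeezed; 6 to 9 N a side while the jaw runs free, about 15 N with the pad half-way in; the rear lever is geared to it and mirrors it. A full squeeze advances the jaw by about 8 mm (one tooth, the first squeeze up to 12 mm) through a pawl; on release the levers spring open and the jaw stays.
- jaw_advance (a joint): advance of the sliding jaw, 0 to 0.065 m; a light friction brake (13 N) holds it where the pump leaves it while it runs free, but under more pressure it springs back by some mm when the levers are let go; a full squeeze then presses the pad about 11 mm in, which is too hard
- pad_press (a joint): how far the pad is pushed in towards the jaw, 0 (free) to 0.015 m (hard home); spring 2 N/mm. Stem: the 7.5 mm next to the pad are yellow, the 7.5 mm behind bare steel
- front_lever: orange front lever; its origin is its pivot, 106 mm above the table at clamp x = -60 mm
- rear_lever: orange rear lever; its origin is its pivot, 106 mm above the table at clamp x = -100 mm
- block: glued block, 50 (x) x 36 (y) x 60 (z) mm, about 0.22 kg, standing upright; origin at the middle of its underside. Aluminium on its -x side (20 mm), wood on its +x side (30 mm), glue line across x: its x axis goes along the clamp's x axis, either way round; grip it across the 36 mm
- tape_measure: yellow tape measure, 39 x 83 x 66 mm, leave alone
- screwdriver_amber: amber screwdriver, 188 mm long, leave alone
- steel_square: try square lying flat, 102 x 166 x 15 mm, leave alone
- grease_tin: red and white round tin, 68 mm wide, 53 mm tall, leave alone
Not all that is in view belongs to the job. Of the things that look like the block, take the one that is farthest to the robot's right at the start.

How it is judged:
By the outcome, as a careful person would: the job done as asked, in the order asked, and still so for the second after the job is handed in, while the arm keeps its last pose, push and grip.
It also fails if it takes over 56 s, if anything falls off the work surface, if the arm or the gripper's body presses on something with over 40 N, if the wrist force passes 120 N, or if a joint passes its speed limit or range.

## Working session

There is one attempt and no reset: what is moved stays moved. The work goes in short steps, Python scripts to look and compute and a tool call to move; the robot and the scene stay as the last step left them, time stands still between calls to the robot, and variables do not carry over. Pictures are saved under pics/ and viewed, at most 10 in all, crops included, and the job is handed in when it is done.

Besides the shell and the picture viewer there is one more tool, called as name([rows], argument=value, ...), one row to a line, values as JSON. step_arm: Moves the arm, as the interface text tells. Its arguments: {"type":"object","properties":{"commands":{"type":"array","items":{"type":"object","properties":{"dx":{"type":"number"},"dy":{"type":"number"},"dz":{"type":"number"},"yaw":{"type":"number"},"jaw":{"type":"number"}}}},"force":{"type":"number"}},"required":["commands"]}

```bash
mkdir -p pics; cat > h.py <<'E'
import numpy as np, cv2
from cell import telemetry, eyes, bot
def pts(name, px, depth):
    m=eyes.camera_model(name); K=np.array(m["intrinsics"]); T=np.array(m["pose"])
    out=[]
    for u,v in px:
        d=cv2.undistortPoints(np.array([[[u,v]]],float),K,np.array([m["k1"],0,0,0.]))[0,0]
        z=depth[int(round(v)),int(round(u))] if not np.isscalar(depth) else depth
        out.append((T@[d[0]*z,-d[1]*z,-z,1])[:3])
    return np.array(out)
def proj(name,P):
    m=eyes.camera_model(name); K=np.array(m["intrinsics"]); T=np.linalg.inv(np.array(m["pose"]))
    P=np.atleast_2d(P); c=(T[:3,:3]@P.T).T+T[:3,3]
    s=np.c_[c[:,0]/-c[:,2],-c[:,1]/-c[:,2]]; s=s*(1+m["k1"]*(s**2).sum(1))[:,None]
    return s@K[:2,:2].T+K[:2,2]
def grab(name,tag):
    im,d=eyes.grab_frame(name); np.savez(f"{tag}.npz",im=im,d=d); return im,d
def ray_at_z(name,u,v,z0):
    a=pts(name,[(u,v)],1.0)[0]; o=np.array(eyes.camera_model(name)["pose"])[:3,3]
    return o+(a-o)*(z0-o[2])/(a[2]-o[2])
E
python3 - <<'E'
from h import *
for n in("top","side"):
    im,d=grab(n,n+"0"); cv2.imwrite(f"pics/{n}0.png",cv2.resize(im[...,::-1],(768,576),interpolation=cv2.INTER_CUBIC))
    m=eyes.camera_model(n); print(n,np.round(m["pose"],3).tolist(),m["k1"],np.round(m["intrinsics"],1).tolist())
s=telemetry.get_state(); print(s)
E
```

```text
top [[-0.009, 0.984, -0.179, 0.357], [-1.0, -0.011, -0.011, 0.012], [-0.013, 0.179, 0.984, 1.277], [0.0, 0.0, 0.0, 1.0]] 0.034799221167809785 [[363.5, 0.0, 258.8], [0.0, 363.5, 186.5], [0.0, 0.0, 1.0]]
side [[0.997, 0.057, -0.054, 0.522], [-0.078, 0.641, -0.764, -0.895], [-0.009, 0.766, 0.643, 0.904], [0.0, 0.0, 0.0, 1.0]] -0.0017485059220804734 [[439.6, 0.0, 257.7], [0.0, 439.6, 191.8], [0.0, 0.0, 1.0]]
{'time_s': 0.1, 'q': array([ 1.32297545e+00,  2.13289026e-01, -3.49504625e-02,  1.32349074e+00,
       -1.85534351e-05,  1.57080614e+00]), 'qvel': array([-5.18925111e-04, -1.26800999e-03, -4.09110686e-04,  3.28571239e-04,
       -1.58042011e-03, -3.38531697e-05]), 'joint_efforts': array([-6.62432503e-04, -6.87246037e+01,  4.87809491e+01,  1.19723464e-02,
        2.81572466e-05, -3.58715954e-05]), 'ee_pos': array([0.12259746, 0.48451442, 0.30349278]), 'tcp_rot': array([ 1.23598453e-01,  9.92332205e-01, -4.64515282e-04, -4.85039927e-05]), 'ft_force': array([ 0.16438638,  0.27971668, -0.42967997]), 'wrist_torque': array([ 0.01495039, -0.00952938,  0.00857439]), 'grip_force': 0.0, 'opening': 0.08512810628955865}
```

View pics/top0.png

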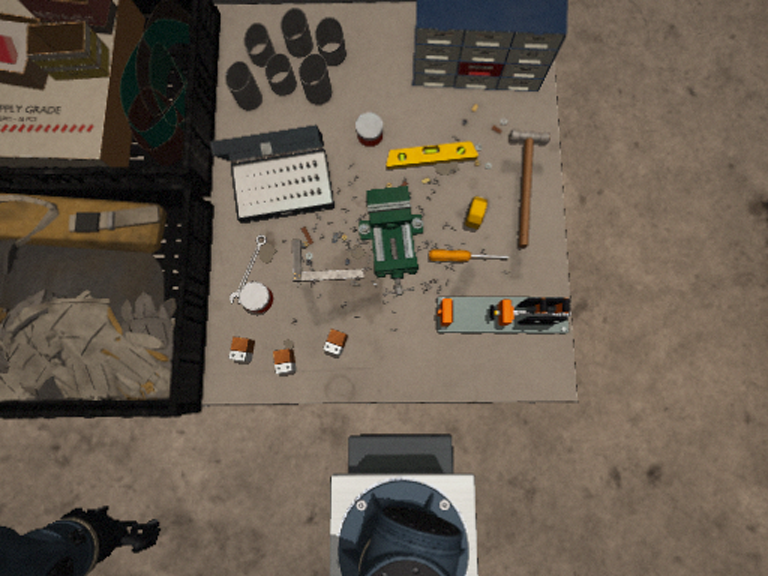

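View pics/side0.png

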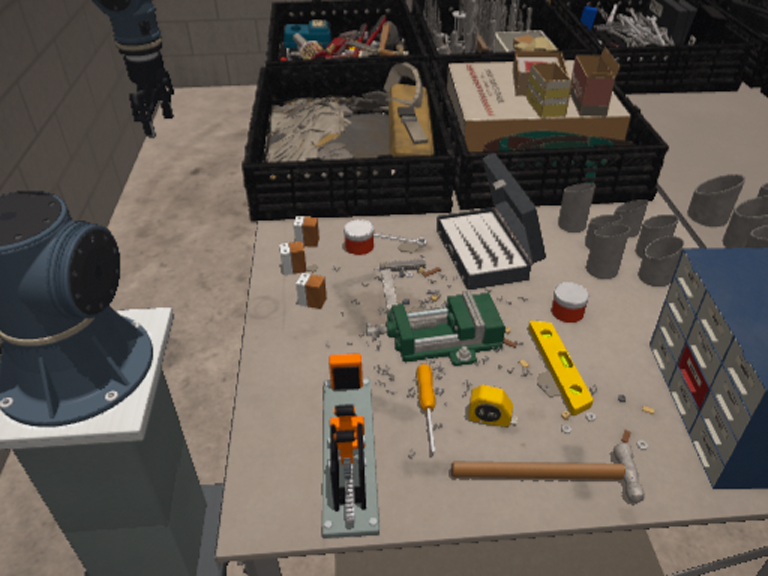

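Candidates for the block (top picture, 768-wide): (241,349), (284,361) and (336,342). The rightmost from the robot's view is (336,342), which is (311,290) in the side picture. The clamp lies along world y, with its fixed jaw at the left (445,313). Next I'll take a close crop and measure.

```bash
cat >> h.py <<'E'
def cloud(name,im,d):
    m=eyes.camera_model(name); K=np.array(m["intrinsics"]); T=np.array(m["pose"])
    v,u=np.mgrid[:384,:512]; uv=np.stack([u,v],-1).reshape(-1,1,2).astype(float)
    r=cv2.undistortPoints(uv,K,np.array([m["k1"],0,0,0.])).reshape(384,512,2)
    P=np.stack([r[...,0]*d,-r[...,1]*d,-d],-1)
    P=P@T[:3,:3].T+T[:3,3]; P[d==0]=np.nan; return P
E
python3 - <<'E'
from h import *
Z={n:np.load(n+"0.npz") for n in("top","side")}
C={n:cloud(n,Z[n]["im"],Z[n]["d"]) for n in Z}
t=Z["top"]["im"]; s=Z["side"]["im"]
a=cv2.resize(t[210:260,145:245],(800,400),interpolation=cv2.INTER_CUBIC)
b=cv2.resize(s[135:210,180:230],(133,200)); 
b=cv2.resize(s[140:210,180:280],(285,200),interpolation=cv2.INTER_CUBIC)
cl=cv2.resize(t[192:226,285:385],(515,200),interpolation=cv2.INTER_CUBIC)
out=np.zeros((600,800,3),np.uint8); out[:400]=a; out[400:,:285]=b; out[400:,285:]=cl
cv2.imwrite("pics/crop1.png",out[...,::-1])
P=C["top"]
print("table z",np.nanmedian(P[240:262,250:290,2]), "side",np.nanmedian(C["side"][165:200,165:190,2]))
# block top face via both
for n,box in(("top",(213,245,205,240)),("side",(175,212,190,225))):
    Q=C[n][box[0]:box[1],box[2]:box[3]].reshape(-1,3); q=Q[(Q[:,2]>0.052)&(Q[:,2]<0.075)]
    print(n,len(q),np.median(q[:,2]),q.mean(0),cv2.minAreaRect((q[:,:2]*1000).astype(np.float32)))
# clamp base: z~16mm
for n,box in(("top",(190,230,285,390)),("side",(235,360,210,255))):
    Q=C[n][box[0]:box[1],box[2]:box[3]].reshape(-1,3); q=Q[(Q[:,2]>0.011)&(Q[:,2]<0.022)]
    print(n,len(q),np.median(q[:,2]),cv2.minAreaRect((q[:,:2]*1000).astype(np.float32)))
E
```

```text
table z 0.0006848510868602276 side -0.00035077054364207605
top 166 0.060664958518074075 [0.44078295 0.14803542 0.06049666] ((441.2049560546875, 148.072998046875), (36.02511978149414, 49.544498443603516), 69.19935607910156)
side 155 0.058995465411085024 [0.44039877 0.14514623 0.05891508] ((440.08270263671875, 147.20053100585938), (39.84925079345703, 51.55649185180664), 68.78424072265625)
top 1132 0.016492972053449795 ((514.4074096679688, -235.21173095703125), (300.2770080566406, 106.0832748413086), 88.9659423828125)
side 2070 0.015501638084016944 ((504.6516418457031, -218.93199157714844), (338.1882019042969, 97.0556869506836), 86.10885620117188)
```

View pics/crop1.png

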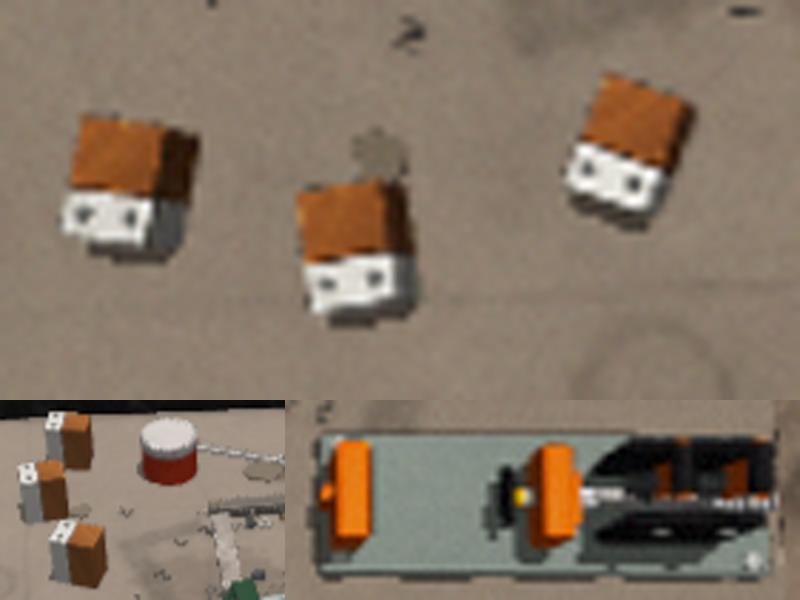

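The chosen block is the right-hand one at (625,150) in the crop, with aluminium toward the robot and wood away. The clamp shows its fixed jaw at left, then pad, yellow stem and sliding jaw, with levers on the right. Next I'll refine the clamp pose.

```bash
python3 - <<'E'
from h import *
Z={n:np.load(n+"0.npz") for n in("top","side")}
for n,box in(("top",(190,230,285,390)),("side",(230,360,205,260))):
    im=Z[n]["im"]; P=cloud(n,im,Z[n]["d"])
    r,g,b=[im[...,i].astype(int) for i in range(3)]
    M=np.zeros(r.shape,bool); M[box[0]:box[1],box[2]:box[3]]=1
    org=(r>150)&(r-b>100)&(g<r*0.65)&M
    for lab,ylo,yhi,zl,zh in(("fixed",-.16,-.07,.079,.092),("jaw",-.27,-.19,.074,.088)):
        k=org&(P[...,2]>zl)&(P[...,2]<zh)&(P[...,1]>ylo)&(P[...,1]<yhi); q=P[k]
        if len(q)>3: print(n,lab,len(q),np.round(q.min(0),4),np.round(q.max(0),4),np.round(q.mean(0),4),cv2.minAreaRect((q[:,:2]*1000).astype(np.float32)))
    k=(P[...,2]>.120)&M&(P[...,2]<.2); q=P[k]
    if len(q): print(n,"levers/housing",len(q),np.round(np.percentile(q,[2,50,98],axis=0),4).tolist())
    k=(P[...,2]>.166)&M&(P[...,2]<.19); q=P[k]
    if len(q): print(n,"bars",len(q),np.round(q.min(0),4),np.round(q.max(0),4))
    # base by greenish-grey colour
    k=M&(P[...,2]>.008)&(P[...,2]<.022)&(g>r+2)&(g>70); k=cv2.morphologyEx(k.astype(np.uint8),cv2.MORPH_OPEN,np.ones((2,2)))>0
    q=P[k]; print(n,"base",len(q),cv2.minAreaRect((q[:,:2]*1000).astype(np.float32)),np.round(np.percentile(q,[.5,99.5],axis=0),4).tolist())
    # edges: per-slice x extents
    for y0 in np.arange(-.36,-.08,.04):
        w=q[np.abs(q[:,1]-y0)<.006]
        if len(w)>4: print("   y",round(y0,2),np.round([w[:,0].min(),w[:,0].max()],4))
E
```

```text
top fixed 95 [ 0.4803 -0.1103  0.0811] [ 0.5308 -0.09    0.0917] [ 0.5059 -0.1009  0.0865] ((505.6424865722656, -99.93224334716797), (19.738258361816406, 50.59099578857422), 88.82437896728516)
top jaw 88 [ 0.4798 -0.243   0.0755] [ 0.5269 -0.2233  0.087 ] [ 0.5033 -0.2328  0.0814] ((503.1914978027344, -233.32240295410156), (18.182300567626953, 47.16853713989258), 87.67621612548828)
top levers/housing 231 [[0.4812, -0.3414, 0.1201], [0.5007, -0.3158, 0.1449], [0.5233, -0.274, 0.1823]]
top bars 104 [ 0.4875 -0.3414  0.1702] [ 0.5158 -0.2817  0.1836]
top base 842 ((490.1952209472656, -239.2371063232422), (306.36126708984375, 52.507781982421875), 77.85255432128906) [[nan, nan, nan], [nan, nan, nan]]
   y -0.36 [0.4599 0.4759]
   y -0.28 [0.4601 0.5395]
   y -0.24 [0.4601 0.4699]
   y -0.2 [0.4608 0.5405]
   y -0.16 [0.4607 0.5402]
   y -0.12 [0.4619 0.4877]
side fixed 145 [ 0.4772 -0.1138  0.0802] [ 0.5316 -0.091   0.089 ] [ 0.5046 -0.104   0.0848] ((504.30169677734375, -102.16822052001953), (21.917011260986328, 54.30844497680664), 87.1364974975586)
side jaw 82 [ 0.4779 -0.2446  0.0753] [ 0.5297 -0.2235  0.0843] [ 0.5051 -0.2337  0.0801] ((503.8351135253906, -234.59780883789062), (51.803321838378906, 20.872116088867188), 2.6541671752929688)
side levers/housing 514 [[0.4799, -0.3473, 0.1202], [0.5026, -0.3289, 0.1531], [0.5243, -0.2808, 0.1806]]
side bars 204 [ 0.4876 -0.3415  0.1661] [ 0.5174 -0.2789  0.1824]
side base 1778 ((542.2337036132812, -245.39878845214844), (310.25811767578125, 75.85388946533203), 74.03494262695312) [[nan, nan, nan], [nan, nan, nan]]
   y -0.36 [0.4634 0.5433]
   y -0.32 [0.4637 0.5439]
   y -0.28 [0.4661 0.5445]
   y -0.24 [0.4664 0.5463]
   y -0.2 [0.4669 0.5471]
   y -0.16 [0.4671 0.5467]
   y -0.12 [0.4671 0.5443]
```

```bash
cat >> h.py <<'E'
def rel(x,y,z,ang=None):
    """total tool-axis shift (mm) to TCP target, along tool axes after turning tool y to world angle ang (deg)"""
    s=telemetry.get_state(); q=s["tcp_rot"]
    from scipy.spatial.transform import Rotation as R
    A=R.from_quat(q).as_matrix(); ty=np.degrees(np.arctan2(A[1,1],A[0,1])); d=np.array([x,y,z])-s["ee_pos"]
    yaw=0 if ang is None else (ty-ang+90)%180-90
    A=A@R.from_euler("z",yaw,degrees=True).as_matrix()
    print("t",round(s["time_s"],2),"pos",np.round(s["ee_pos"],4),"ty",round(ty,2),"q",np.round(s["q"],2),"open",round(s["opening"]*1e3,1),"| shift mm",np.round(A.T@d*1e3,1),"yaw",round(np.radians(yaw),4))
E
python3 -c "
from h import *
rel(.4407,.1476,.2,69.0)"
```

```text
t 0.1 pos [0.1226 0.4845 0.3035] ty 75.8 q [ 1.32  0.21 -0.03  1.32 -0.    1.57] open 85.1 | shift mm [-417.7 -200.4  103.7] yaw 0.1187
```

step_arm([
  {"yaw": 0.119},
  {"dx": -35, "dy": -17, "dz": 6},
  {"dx": -35, "dy": -17, "dz": 6},
  {"dx": -35, "dy": -17, "dz": 6},
  {"dx": -35, "dy": -17, "dz": 6},
  {"dx": -35, "dy": -17, "dz": 6},
  {"dx": -35, "dy": -17, "dz": 6},
  {"dx": -35, "dy": -17, "dz": 6},
  {"dx": -35, "dy": -17, "dz": 6},
  {"dx": -35, "dy": -17, "dz": 6},
])

```text
invalid input
```

step_arm([
  {"dx": -35, "dy": -17, "dz": 17},
  {"dx": -35, "dy": -17, "dz": 17},
  {"dx": -32, "dy": -13, "dz": 16},
  {},
  {},
])

```text
invalid input
```

```bash
python3 -c "
from h import *
rel(.4407,.1476,.096,69.0)"
```

```text
t 0.1 pos [0.1226 0.4845 0.3035] ty 75.8 q [ 1.32  0.21 -0.03  1.32 -0.    1.57] open 85.1 | shift mm [-417.7 -200.3  207.7] yaw 0.1187
```

Rows probably need every field.

step_arm([
  {"dx": 0, "dy": 0, "dz": 0, "yaw": 0.119, "jaw": 85},
  {"dx": -35, "dy": -17, "dz": 6, "yaw": 0, "jaw": 85},
  {"dx": -35, "dy": -17, "dz": 6, "yaw": 0, "jaw": 85},
  {"dx": -35, "dy": -17, "dz": 6, "yaw": 0, "jaw": 85},
  {"dx": -35, "dy": -17, "dz": 6, "yaw": 0, "jaw": 85},
  {"dx": -35, "dy": -17, "dz": 6, "yaw": 0, "jaw": 85},
  {"dx": -35, "dy": -17, "dz": 6, "yaw": 0, "jaw": 85},
  {"dx": -35, "dy": -17, "dz": 6, "yaw": 0, "jaw": 85},
  {"dx": -35, "dy": -17, "dz": 6, "yaw": 0, "jaw": 85},
  {"dx": -35, "dy": -17, "dz": 6, "yaw": 0, "jaw": 85},
])

```text
time_s: 1.1
ee_pos: [0.3626, 0.2275, 0.2496]
tcp_rot: [0.182, 0.983, -0.0, -0.0]
ft_force: [-0.2, 0.8, 0.5]
opening: 0.085
grip_force: 0.0
```

step_arm([
  {"dx": -35, "dy": -17, "dz": 17, "yaw": 0, "jaw": 85},
  {"dx": -35, "dy": -17, "dz": 17, "yaw": 0, "jaw": 85},
  {"dx": -32, "dy": -13, "dz": 16, "yaw": 0, "jaw": 85},
  {"dx": 0, "dy": 0, "dz": 0, "yaw": 0, "jaw": 85},
  {"dx": 0, "dy": 0, "dz": 0, "yaw": 0, "jaw": 85},
])

```text
time_s: 1.6
ee_pos: [0.44, 0.1479, 0.1994]
tcp_rot: [0.183, 0.983, -0.0, -0.001]
ft_force: [-0.5, 0.6, 0.1]
opening: 0.0851
grip_force: 0.0
```

```bash
python3 -c "
from h import *
rel(.4407,.1476,.096,69.0)"
```

```text
t 1.6 pos [0.44   0.1479 0.1994] ty 68.89 q [ 0.32  0.19 -0.33  1.05  0.    0.69] open 85.1 | shift mm [-9.000e-01  1.000e-01  1.034e+02] yaw -0.0019
```

step_arm([
  {"dx": -1, "dy": 0, "dz": 30, "yaw": 0, "jaw": 85},
  {"dx": 0, "dy": 0, "dz": 30, "yaw": 0, "jaw": 85},
  {"dx": 0, "dy": 0, "dz": 30, "yaw": 0, "jaw": 85},
  {"dx": 0, "dy": 0, "dz": 13, "yaw": 0, "jaw": 85},
  {"dx": 0, "dy": 0, "dz": 0, "yaw": 0, "jaw": 85},
  {"dx": 0, "dy": 0, "dz": 0, "yaw": 0, "jaw": 30},
  {"dx": 0, "dy": 0, "dz": 0, "yaw": 0, "jaw": 30},
  {"dx": 0, "dy": 0, "dz": 0, "yaw": 0, "jaw": 30},
  {"dx": 0, "dy": 0, "dz": 0, "yaw": 0, "jaw": 30},
  {"dx": 0, "dy": 0, "dz": 0, "yaw": 0, "jaw": 30},
], force=50)

```text
time_s: 2.6
ee_pos: [0.4416, 0.1484, 0.0978]
tcp_rot: [0.182, 0.983, 0.0, 0.001]
ft_force: [-1.4, 0.7, 10.7]
opening: 0.0354
grip_force: 49.8
```

step_arm([
  {"dx": 0, "dy": 0, "dz": 0, "yaw": 0, "jaw": 30},
  {"dx": 0, "dy": 0, "dz": 0, "yaw": 0, "jaw": 30},
  {"dx": 0, "dy": 0, "dz": 0, "yaw": 0, "jaw": 30},
])

```text
time_s: 2.9
ee_pos: [0.4416, 0.1483, 0.0978]
tcp_rot: [0.182, 0.983, 0.0, 0.001]
ft_force: [-2.2, 0.3, 10.9]
opening: 0.0352
grip_force: 49.8
```

step_arm([
  {"dx": 0, "dy": 0, "dz": -10, "yaw": 0, "jaw": 30},
  {"dx": 0, "dy": 0, "dz": -25, "yaw": 0, "jaw": 30},
  {"dx": 0, "dy": 0, "dz": -30, "yaw": 0, "jaw": 30},
  {"dx": 0, "dy": 0, "dz": -30, "yaw": 0, "jaw": 30},
  {"dx": 0, "dy": 0, "dz": -20, "yaw": 0.122, "jaw": 30},
  {"dx": 0, "dy": 0, "dz": 0, "yaw": 0.122, "jaw": 30},
  {"dx": 0, "dy": 0, "dz": 0, "yaw": 0.122, "jaw": 30},
  {"dx": 0, "dy": 0, "dz": 0, "yaw": 0.122, "jaw": 30},
  {"dx": 0, "dy": 0, "dz": 0, "yaw": 0.122, "jaw": 30},
  {"dx": 0, "dy": 0, "dz": 0, "yaw": 0.122, "jaw": 30},
])

```text
time_s: 3.9
ee_pos: [0.441, 0.1481, 0.2126]
tcp_rot: [0.524, 0.852, 0.0, 0.0]
ft_force: [0.6, -0.9, -1.9]
opening: 0.0356
grip_force: 50.5
```

step_arm([
  {"dx": 0, "dy": 0, "dz": 0, "yaw": 0.122, "jaw": 30},
  {"dx": 0, "dy": 0, "dz": 0, "yaw": 0.122, "jaw": 30},
  {"dx": 0, "dy": 0, "dz": 0, "yaw": 0.122, "jaw": 30},
  {"dx": 0, "dy": 0, "dz": 0, "yaw": 0.122, "jaw": 30},
  {"dx": 0, "dy": 0, "dz": 0, "yaw": 0, "jaw": 30},
])

```text
time_s: 4.4
ee_pos: [0.4411, 0.1481, 0.2125]
tcp_rot: [0.714, 0.701, 0.0, 0.0]
ft_force: [0.6, 0.1, -2.4]
opening: 0.0352
grip_force: 50.5
```

```bash
python3 -c "
from h import *
rel(.505,-.1465,.2,-1.1)"
```

```text
t 4.4 pos [0.4411 0.1481 0.2125] ty -1.05 q [ 0.32  0.18 -0.31  1.08 -0.    1.91] open 35.2 | shift mm [-293.3   69.6   12.5] yaw 0.0009
```

step_arm([
  {"dx": -20, "dy": 5, "dz": 0, "yaw": 0, "jaw": 30},
  {"dx": -32, "dy": 8, "dz": 0, "yaw": 0, "jaw": 30},
  {"dx": -32, "dy": 8, "dz": 0, "yaw": 0, "jaw": 30},
  {"dx": -32, "dy": 8, "dz": 0, "yaw": 0, "jaw": 30},
  {"dx": -32, "dy": 8, "dz": 0, "yaw": 0, "jaw": 30},
  {"dx": -32, "dy": 8, "dz": 0, "yaw": 0, "jaw": 30},
  {"dx": -32, "dy": 8, "dz": 0, "yaw": 0, "jaw": 30},
  {"dx": -32, "dy": 8, "dz": 0, "yaw": 0, "jaw": 30},
  {"dx": -32, "dy": 6, "dz": 6, "yaw": 0, "jaw": 30},
  {"dx": -17, "dy": 3, "dz": 6, "yaw": 0, "jaw": 30},
])

```text
time_s: 5.4
ee_pos: [0.5067, -0.1483, 0.2002]
tcp_rot: [0.712, 0.702, 0.0, 0.0]
ft_force: [0.1, 0.6, -2.1]
opening: 0.0354
grip_force: 50.5
```

step_arm([
  {"dx": 0, "dy": 0, "dz": 20, "yaw": 0, "jaw": 30},
  {"dx": 0, "dy": 0, "dz": 20, "yaw": 0, "jaw": 30},
  {"dx": 0, "dy": 0, "dz": 0, "yaw": 0, "jaw": 30},
  {"dx": 0, "dy": 0, "dz": 0, "yaw": 0, "jaw": 30},
])

```text
time_s: 5.8
ee_pos: [0.5064, -0.1459, 0.1606]
tcp_rot: [0.712, 0.702, -0.0, -0.0]
ft_force: [1.0, 0.5, -1.9]
opening: 0.0354
grip_force: 50.4
```

```bash
python3 - <<'E'
from h import *
rel(.505,-.1465,.1145,-1.1)
im,d=grab("side","side1"); im2,d2=grab("top","top1")
a=cv2.resize(im[190:340,180:300],(480,600),interpolation=cv2.INTER_CUBIC)
b=cv2.resize(im2[180:240,270:390],(320,160),interpolation=cv2.INTER_CUBIC)
o=np.zeros((600,800,3),np.uint8); o[:,:480]=a; o[:160,480:]=b
cv2.imwrite("pics/s1.png",o[...,::-1])
s0=np.array([.505,-.1465])
E
```

```text
t 5.8 pos [ 0.5064 -0.1459  0.1606] ty -0.79 q [-0.28  0.34 -0.24  0.99  0.    1.3 ] open 35.4 | shift mm [-0.6 -1.3 46.1] yaw 0.0054
```

View pics/s1.png

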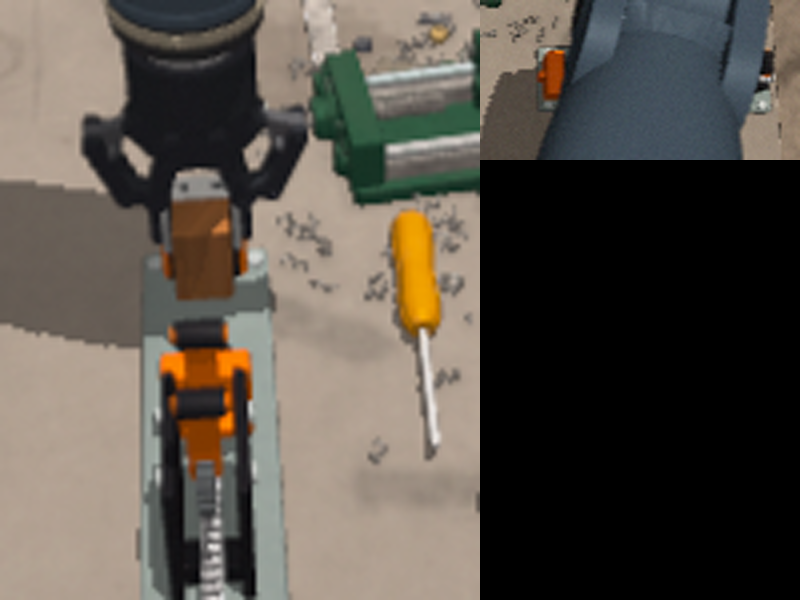

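The block (wood face at about (203,245)) hangs upright over the bed, between the fixed jaw behind it and the levers in front. I'll check its offset from the depth.

```bash
python3 - <<'E'
from h import *
Z=np.load("side1.npz"); im=Z["im"].astype(int); P=cloud("side",Z["im"],Z["d"])
r,g,b=im[...,0],im[...,1],im[...,2]
M=np.zeros(r.shape,bool); M[236:266,220:242]=1
k=M&(r-b>40)&(r<180)&(P[...,2]<.115)&(P[...,2]>.055)&(np.abs(P[...,1]+.17)<.012); q=P[k]
print(len(q),q.min(0),q.max(0),np.median(q,axis=0)); A=np.c_[q[:,0]-.505,q[:,2]-.09,np.ones(len(q))]
print("plane y=a(x)+b(z)+c",np.linalg.lstsq(A,q[:,1],rcond=None)[0])
E
```

```text
196 [ 0.48724655 -0.17283074  0.06228105] [ 0.5219997  -0.16585829  0.11492715] [ 0.50472193 -0.16973556  0.09067485]
plane y=a(x)+b(z)+c [-0.01362241 -0.00422276 -0.16976751]
```

step_arm([
  {"dx": -2, "dy": 0, "dz": 15, "yaw": 0.005, "jaw": 30},
  {"dx": 0, "dy": 0, "dz": 15, "yaw": 0, "jaw": 30},
  {"dx": 0, "dy": 0, "dz": 10, "yaw": 0, "jaw": 30},
  {"dx": 0, "dy": 0, "dz": 4, "yaw": 0, "jaw": 30},
  {"dx": 0, "dy": 0, "dz": 2, "yaw": 0, "jaw": 30},
  {"dx": 0, "dy": 0, "dz": 0, "yaw": 0, "jaw": 30},
  {"dx": 0, "dy": 0, "dz": 0, "yaw": 0, "jaw": 30},
])

```text
time_s: 6.6
ee_pos: [0.5067, -0.148, 0.1145]
tcp_rot: [0.714, 0.7, 0.0, 0.0]
ft_force: [-0.1, -0.3, -3.1]
opening: 0.0353
grip_force: 50.5
```

step_arm([
  {"dx": 0, "dy": 0, "dz": 1, "yaw": 0, "jaw": 30},
  {"dx": 0, "dy": 0, "dz": 0, "yaw": 0, "jaw": 30},
  {"dx": 0, "dy": 0, "dz": 0, "yaw": 0, "jaw": 30},
])

```text
time_s: 6.9
ee_pos: [0.5067, -0.148, 0.1139]
tcp_rot: [0.714, 0.7, 0.0, 0.001]
ft_force: [-2.3, 1.3, 10.1]
opening: 0.0359
grip_force: 51.9
```

step_arm([
  {"dx": 0, "dy": 0, "dz": 0, "yaw": 0, "jaw": 38},
  {"dx": 0, "dy": 0, "dz": 0, "yaw": 0, "jaw": 42},
  {"dx": 0, "dy": 0, "dz": 0, "yaw": 0, "jaw": 50},
  {"dx": 0, "dy": 0, "dz": 0, "yaw": 0, "jaw": 60},
  {"dx": 0, "dy": 0, "dz": 0, "yaw": 0, "jaw": 70},
  {"dx": 0, "dy": 0, "dz": 0, "yaw": 0, "jaw": 80},
  {"dx": 0, "dy": 0, "dz": 0, "yaw": 0, "jaw": 80},
  {"dx": 0, "dy": 0, "dz": 0, "yaw": 0, "jaw": 80},
])

```text
time_s: 7.7
ee_pos: [0.5064, -0.148, 0.1129]
tcp_rot: [0.714, 0.7, -0.0, -0.0]
ft_force: [-0.7, -0.2, -0.6]
opening: 0.0802
grip_force: 0.0
```

step_arm([
  {"dx": 0, "dy": 0, "dz": -20, "yaw": 0, "jaw": 85},
  {"dx": 0, "dy": 0, "dz": -35, "yaw": 0, "jaw": 85},
  {"dx": 0, "dy": 0, "dz": -40, "yaw": 0, "jaw": 85},
  {"dx": 0, "dy": 0, "dz": -40, "yaw": -0.14, "jaw": 85},
  {"dx": 0, "dy": 0, "dz": -40, "yaw": -0.143, "jaw": 85},
  {"dx": 0, "dy": 0, "dz": -5, "yaw": -0.143, "jaw": 85},
  {"dx": 0, "dy": 0, "dz": 0, "yaw": -0.143, "jaw": 85},
  {"dx": 0, "dy": 0, "dz": 0, "yaw": -0.143, "jaw": 85},
  {"dx": 0, "dy": 0, "dz": 0, "yaw": -0.143, "jaw": 85},
  {"dx": 0, "dy": 0, "dz": 0, "yaw": -0.143, "jaw": 85},
])

```text
time_s: 8.7
ee_pos: [0.5063, -0.148, 0.2929]
tcp_rot: [0.29, 0.957, -0.0, 0.0]
ft_force: [-0.4, -0.7, -0.5]
opening: 0.0848
grip_force: 0.0
```

step_arm([
  {"dx": 0, "dy": 0, "dz": 0, "yaw": -0.143, "jaw": 85},
  {"dx": 0, "dy": 0, "dz": 0, "yaw": -0.143, "jaw": 85},
  {"dx": 0, "dy": 0, "dz": 0, "yaw": -0.143, "jaw": 85},
  {"dx": 0, "dy": 0, "dz": 0, "yaw": -0.143, "jaw": 85},
  {"dx": 0, "dy": 0, "dz": 0, "yaw": 0, "jaw": 85},
])

```text
time_s: 9.2
ee_pos: [0.5063, -0.148, 0.2929]
tcp_rot: [0.01, 1.0, 0.0, -0.0]
ft_force: [-0.1, 0.3, -0.3]
opening: 0.0848
grip_force: 0.0
```

```bash
python3 - <<'E'
from h import *
rel(.502,-.3105,.29,88.9)
E
```

```text
t 9.2 pos [ 0.5063 -0.148   0.2929] ty 88.9 q [-0.28  0.27  0.01  1.31 -0.   -0.27] open 84.8 | shift mm [   1.2 -162.6    2.9] yaw 0.0
```

step_arm([
  {"dx": 0, "dy": -25, "dz": 0, "yaw": 0, "jaw": 85},
  {"dx": 0, "dy": -30, "dz": 0, "yaw": 0, "jaw": 85},
  {"dx": 0, "dy": -30, "dz": 0, "yaw": 0, "jaw": 85},
  {"dx": 0, "dy": -30, "dz": 0, "yaw": 0, "jaw": 85},
  {"dx": 1, "dy": -30, "dz": 0, "yaw": 0, "jaw": 85},
  {"dx": 0, "dy": -17, "dz": 3, "yaw": 0, "jaw": 85},
  {"dx": 0, "dy": 0, "dz": 0, "yaw": 0, "jaw": 85},
  {"dx": 0, "dy": 0, "dz": 0, "yaw": 0, "jaw": 85},
])

```text
time_s: 10.0
ee_pos: [0.5018, -0.3095, 0.2896]
tcp_rot: [0.012, 1.0, 0.0, -0.0]
ft_force: [-0.7, 0.3, 0.1]
opening: 0.0852
grip_force: 0.0
```

```bash
python3 - <<'E'
from h import *
rel(.502,-.3105,.226,88.9)
im,d=grab("side","side2"); im2,d2=grab("top","top2")
a=cv2.resize(im[190:340,180:300],(400,500),interpolation=cv2.INTER_CUBIC)
b=cv2.resize(im2[175:235,275:355],(400,300),interpolation=cv2.INTER_CUBIC)
o=np.zeros((500,800,3),np.uint8); o[:,:400]=a; o[:300,400:]=b
cv2.imwrite("pics/s2.png",o[...,::-1])
P=cloud("top",im2,d2); Q=P[190:235,285:340].reshape(-1,3); q=Q[(Q[:,2]>.07)&(Q[:,2]<.082)&(Q[:,1]>-.19)&(Q[:,1]<-.118)]
print(len(q),q.min(0),q.max(0),cv2.minAreaRect((q[:,:2]*1000).astype(np.float32)))
E
```

```text
t 10.0 pos [ 0.5018 -0.3095  0.2896] ty 88.63 q [-0.55  0.41  0.19  1.36  0.   -0.53] open 85.2 | shift mm [-0.2 -1.  63.6] yaw -0.0048
161 [ 0.48787279 -0.17062468  0.07053157] [ 0.52216992 -0.12314583  0.08123968] ((505.046630859375, -146.86068725585938), (47.2645378112793, 34.317691802978516), 89.53999328613281)
```

View pics/s2.png

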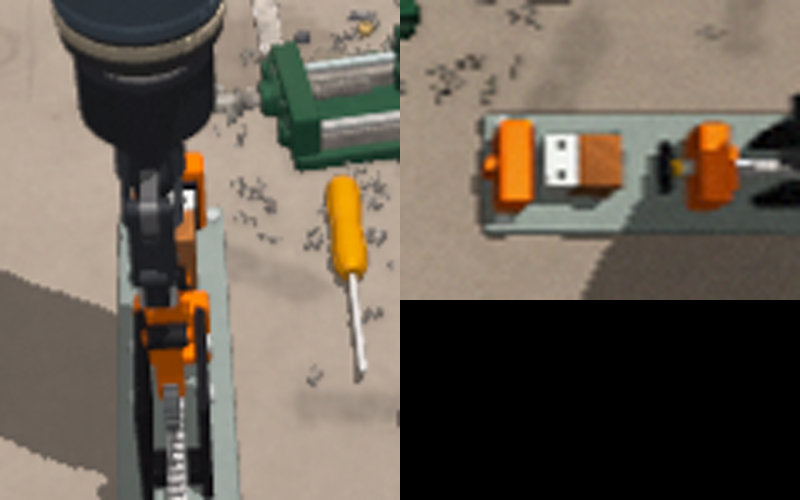

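The block (590,160) stands square on the bed with a gap of about 6 mm to the fixed jaw. The pad is at (665,165) with yellow and steel showing. Now I lower onto the levers.

step_arm([
  {"dx": 0, "dy": -1, "dz": 20, "yaw": -0.005, "jaw": 85},
  {"dx": 0, "dy": 0, "dz": 20, "yaw": 0, "jaw": 85},
  {"dx": 0, "dy": 0, "dz": 17, "yaw": 0, "jaw": 85},
  {"dx": 0, "dy": 0, "dz": 10, "yaw": 0, "jaw": 85},
  {"dx": 0, "dy": 0, "dz": 0, "yaw": 0, "jaw": 85},
  {"dx": 0, "dy": 0, "dz": 0, "yaw": 0, "jaw": 66},
  {"dx": 0, "dy": 0, "dz": 0, "yaw": 0, "jaw": 64},
  {"dx": 0, "dy": 0, "dz": 0, "yaw": 0, "jaw": 60},
  {"dx": 0, "dy": 0, "dz": 0, "yaw": 0, "jaw": 58},
  {"dx": 0, "dy": 0, "dz": 0, "yaw": 0, "jaw": 58},
], force=20)

```text
time_s: 11.1
ee_pos: [0.5021, -0.3112, 0.2235]
tcp_rot: [0.008, 1.0, -0.0, 0.0]
ft_force: [0.9, -3.0, 2.7]
opening: 0.0577
grip_force: 2.5
```

step_arm([
  {"dx": 0, "dy": 0, "dz": 0, "yaw": 0, "jaw": 52},
  {"dx": 0, "dy": 0, "dz": 0, "yaw": 0, "jaw": 46},
  {"dx": 0, "dy": 0, "dz": 0, "yaw": 0, "jaw": 40},
  {"dx": 0, "dy": 0, "dz": 0, "yaw": 0, "jaw": 36},
  {"dx": 0, "dy": 0, "dz": 0, "yaw": 0, "jaw": 34},
  {"dx": 0, "dy": 0, "dz": 0, "yaw": 0, "jaw": 34},
  {"dx": 0, "dy": 0, "dz": 0, "yaw": 0, "jaw": 34},
])

```text
time_s: 11.8
ee_pos: [0.5023, -0.3113, 0.2241]
tcp_rot: [0.008, 1.0, -0.001, 0.001]
ft_force: [-0.4, -1.7, 13.0]
opening: 0.0344
grip_force: 10.0
```

```bash
cat >> h.py <<'E'
def jawpos(tag):
    im,d=grab("top",tag); P=cloud("top",im,d); r,g,b=[im[...,i].astype(int) for i in range(3)]
    M=np.zeros(r.shape,bool); M[190:230,285:350]=1
    org=M&(r>90)&(r-b>60)&(g<r*0.65)&(P[...,2]>.074)&(P[...,2]<.088)&(P[...,1]>-.245)&(P[...,1]<-.15)&(np.abs(P[...,0]-.504)<.03)
    q=P[org]; q=q[q[:,1]<np.percentile(q[:,1],50)+.02] if len(q) else q
    blk=M&(P[...,2]>.07)&(P[...,2]<.082)&(P[...,1]>-.19)&(P[...,1]<-.11)&~((r-b>100)&(g<r*.5))
    w=P[M&(P[...,2]>.07)&(P[...,2]<.08)&(P[...,1]>-.175)&(P[...,1]<-.112)]
    s=telemetry.get_state()
    print("t",round(s["time_s"],2),"jaw n",len(q),"meanY",np.round(q[:,1].mean(),4) if len(q) else None,"adv",np.round((q[:,1].mean()+.233+.0)*1e3,1) if len(q) else None,
      "| block y",np.round(np.percentile(w[:,1],[2,98]),4),"open",round(s["opening"]*1e3,1),"grip",round(s["grip_force"],1),"F",np.round(s["ft_force"],1))
    return im
E
python3 - <<'E'
from h import *
im=jawpos("top3")
rel(.502,-.3105,.222,88.9)
E
```

```text
t 11.85 jaw n 94 meanY -0.2229 adv 10.1 | block y [-0.1703 -0.1134] open 34.0 grip 10.0 F [-0.5 -0.9 12.1]
t 11.85 pos [ 0.5023 -0.3113  0.2241] ty 89.03 q [-0.55  0.42  0.05  1.2  -0.   -0.54] open 34.0 | shift mm [0.4 0.8 2.1] yaw 0.0023
```

step_arm([
  {"dx": 0, "dy": 0, "dz": 0, "yaw": 0, "jaw": 45},
  {"dx": 0, "dy": 0, "dz": 0, "yaw": 0, "jaw": 58},
  {"dx": 0, "dy": 0, "dz": 0, "yaw": 0, "jaw": 66},
  {"dx": 0, "dy": 0, "dz": 0, "yaw": 0, "jaw": 66},
  {"dx": 0, "dy": 0, "dz": 0, "yaw": 0, "jaw": 66},
  {"dx": 0, "dy": 0, "dz": 0, "yaw": 0, "jaw": 56},
  {"dx": 0, "dy": 0, "dz": 0, "yaw": 0, "jaw": 46},
  {"dx": 0, "dy": 0, "dz": 0, "yaw": 0, "jaw": 38},
  {"dx": 0, "dy": 0, "dz": 0, "yaw": 0, "jaw": 34},
  {"dx": 0, "dy": 0, "dz": 0, "yaw": 0, "jaw": 34},
])

```text
time_s: 12.85
ee_pos: [0.5023, -0.3113, 0.2242]
tcp_rot: [0.008, 1.0, -0.001, 0.001]
ft_force: [-1.2, -0.2, 14.5]
opening: 0.0343
grip_force: 9.9
```

```bash
python3 -c "
from h import *
jawpos('top4')"
```

```text
t 12.9 jaw n 100 meanY -0.2145 adv 18.5 | block y [-0.1698 -0.1133] open 34.4 grip 9.9 F [-2.4 -1.  14. ]
```

step_arm([
  {"dx": 0, "dy": 0, "dz": 0, "yaw": 0, "jaw": 45},
  {"dx": 0, "dy": 0, "dz": 0, "yaw": 0, "jaw": 58},
  {"dx": 0, "dy": 0, "dz": 0, "yaw": 0, "jaw": 66},
  {"dx": 0, "dy": 0, "dz": 0, "yaw": 0, "jaw": 66},
  {"dx": 0, "dy": 0, "dz": 0, "yaw": 0, "jaw": 66},
  {"dx": 0, "dy": 0, "dz": 0, "yaw": 0, "jaw": 56},
  {"dx": 0, "dy": 0, "dz": 0, "yaw": 0, "jaw": 46},
  {"dx": 0, "dy": 0, "dz": 0, "yaw": 0, "jaw": 38},
  {"dx": 0, "dy": 0, "dz": 0, "yaw": 0, "jaw": 34},
  {"dx": 0, "dy": 0, "dz": 0, "yaw": 0, "jaw": 34},
])

```text
time_s: 13.9
ee_pos: [0.5023, -0.3113, 0.2242]
tcp_rot: [0.008, 1.0, -0.001, 0.001]
ft_force: [-1.3, -1.3, 13.9]
opening: 0.0338
grip_force: 9.9
```

```bash
python3 - <<'E'
from h import *
im=jawpos('top5')
cv2.imwrite("pics/t5.png",cv2.resize(im[185:235,280:355],(750,500),interpolation=cv2.INTER_CUBIC)[...,::-1])
E
```

```text
t 13.95 jaw n 95 meanY -0.2067 adv 26.3 | block y [-0.17   -0.1135] open 34.1 grip 9.9 F [-1.4 -0.7 14.5]
```

View pics/t5.png

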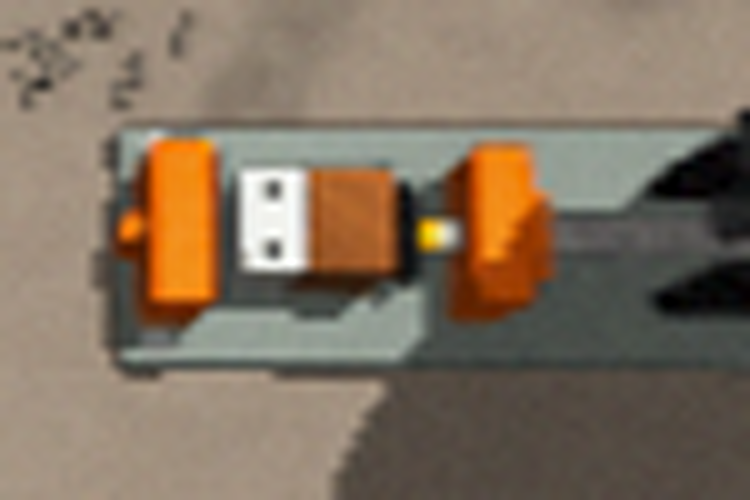

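The pad (405,225) is just short of the block, which has not moved yet. Stem still shows yellow and steel. I'll do one more full pump, then measure jaw relative to block.

step_arm([
  {"dx": 0, "dy": 0, "dz": 0, "yaw": 0, "jaw": 45},
  {"dx": 0, "dy": 0, "dz": 0, "yaw": 0, "jaw": 58},
  {"dx": 0, "dy": 0, "dz": 0, "yaw": 0, "jaw": 66},
  {"dx": 0, "dy": 0, "dz": 0, "yaw": 0, "jaw": 66},
  {"dx": 0, "dy": 0, "dz": 0, "yaw": 0, "jaw": 66},
  {"dx": 0, "dy": 0, "dz": 0, "yaw": 0, "jaw": 56},
  {"dx": 0, "dy": 0, "dz": 0, "yaw": 0, "jaw": 48},
  {"dx": 0, "dy": 0, "dz": 0, "yaw": 0, "jaw": 42},
  {"dx": 0, "dy": 0, "dz": 0, "yaw": 0, "jaw": 42},
  {"dx": 0, "dy": 0, "dz": 0, "yaw": 0, "jaw": 42},
])

```text
time_s: 14.95
ee_pos: [0.5022, -0.3113, 0.224]
tcp_rot: [0.008, 1.0, -0.001, 0.001]
ft_force: [-1.5, -0.9, 12.2]
opening: 0.0424
grip_force: 7.9
```

```bash
cat >> h.py <<'E'
def gap(tag):
    im=jawpos(tag); Z=np.load(tag+".npz"); d=Z["d"]; P=cloud("top",im,d); r,g,b=[im[...,i].astype(float) for i in range(3)]
    M=np.zeros(r.shape,bool); M[190:230,285:350]=1
    w=M&(np.abs(P[...,0]-.505)<.022)&(P[...,2]>.066)&(P[...,2]<.084)&(P[...,1]>-.18)&(P[...,1]<-.115)
    # subpixel edges along image columns, averaged over central rows
    u0=proj("top",[[.505,-.15,.076]])[0]; v=int(round(u0[1])); S=slice(v-3,v+4)
    row=lambda c:c[S].mean(0)
    sat=row(r-b); br=row(b)
    print("cols 294-336 r-b",np.round(sat[294:337]).astype(int).tolist()); print("b",np.round(br[294:337]).astype(int).tolist())
    return im
E
python3 - <<'E'
from h import *
gap('top6')
im=np.load('top5.npz')['im'].astype(float); S=slice(205,212)
u0=proj("top",[[.505,-.15,.076]])[0]; print(u0); v=int(round(u0[1]))
for t in('top2','top5'):
    im=np.load(t+'.npz')['im'].astype(float)[v-3:v+4].mean(0); print(t,np.round(im[294:337,0]-im[294:337,2]).astype(int).tolist(),np.round(im[294:337,2]).astype(int).tolist())
E
```

```text
t 15.0 jaw n 99 meanY -0.2028 adv 30.2 | block y [-0.1696 -0.1134] open 42.1 grip 7.9 F [-1.4 -0.7 11.9]
cols 294-336 r-b [112, 218, 223, 218, 218, 217, 229, 134, 5, 4, 3, 2, 4, 3, 4, 1, 28, 113, 122, 124, 124, 127, 128, 128, 133, 78, 42, 98, 49, 37, 61, 82, 203, 221, 218, 220, 216, 189, 172, 88, 15, 2, 2]
b [5, 5, 19, 24, 24, 26, 14, 28, 65, 74, 210, 238, 213, 181, 230, 241, 159, 38, 41, 41, 44, 41, 43, 42, 46, 32, 34, 36, 84, 82, 43, 12, 2, 18, 24, 23, 18, 13, 9, 63, 103, 107, 98]
[311.9898399  206.91292822]
top2 [112, 218, 224, 219, 220, 220, 228, 133, 6, 5, 2, 2, 4, 2, 4, 0, 27, 113, 122, 123, 123, 126, 128, 128, 133, 51, 2, -1, -2, 0, 0, -1, -2, -1, -1, 26, 60, 42, 39, 65, 84, 135, 162] [3, 4, 18, 24, 22, 22, 14, 27, 65, 73, 210, 237, 212, 180, 229, 241, 159, 38, 42, 43, 43, 43, 43, 43, 45, 98, 139, 152, 152, 145, 115, 97, 58, 16, 20, 32, 35, 54, 51, 30, 9, 4, 5]
top5 [113, 219, 224, 216, 217, 217, 227, 134, 5, 4, 3, 2, 4, 2, 4, 0, 26, 113, 121, 123, 124, 126, 128, 128, 132, 81, 1, 17, 94, 71, 36, 46, 75, 178, 218, 217, 212, 197, 181, 163, 115, 39, 1] [5, 3, 17, 27, 25, 25, 16, 27, 64, 75, 209, 237, 212, 181, 229, 241, 160, 37, 43, 42, 44, 43, 42, 44, 46, 25, 17, 35, 34, 67, 92, 63, 21, 0, 17, 25, 21, 11, 3, 7, 37, 84, 102]
```

step_arm([
  {"dx": 0, "dy": 0, "dz": 0, "yaw": 0, "jaw": 38},
  {"dx": 0, "dy": 0, "dz": 0, "yaw": 0, "jaw": 34},
  {"dx": 0, "dy": 0, "dz": 0, "yaw": 0, "jaw": 34},
  {"dx": 0, "dy": 0, "dz": 0, "yaw": 0, "jaw": 34},
])

```text
time_s: 15.4
ee_pos: [0.5023, -0.3113, 0.2243]
tcp_rot: [0.008, 1.0, -0.001, 0.001]
ft_force: [-0.9, -0.2, 14.7]
opening: 0.0343
grip_force: 10.3
```

```bash
python3 - <<'E'
from h import *
gap('top7')
E
```

```text
t 15.45 jaw n 100 meanY -0.1991 adv 33.9 | block y [-0.1668 -0.1133] open 34.3 grip 10.3 F [-0.9 -0.5 14.8]
cols 294-336 r-b [112, 218, 223, 219, 217, 219, 227, 135, 7, 2, 2, 3, 2, 3, 1, 28, 113, 122, 125, 125, 126, 127, 128, 132, 74, 42, 96, 49, 34, 62, 83, 206, 223, 217, 221, 223, 213, 184, 94, 14, 1, 1, 1]
b [4, 4, 18, 24, 26, 24, 15, 25, 61, 220, 239, 212, 182, 230, 240, 159, 38, 41, 42, 44, 43, 44, 44, 46, 31, 40, 39, 86, 88, 46, 11, 1, 17, 25, 21, 20, 10, 11, 65, 106, 118, 107, 101]
```

step_arm([
  {"dx": 0, "dy": 0, "dz": 0, "yaw": 0, "jaw": 45},
  {"dx": 0, "dy": 0, "dz": 0, "yaw": 0, "jaw": 58},
  {"dx": 0, "dy": 0, "dz": 0, "yaw": 0, "jaw": 66},
  {"dx": 0, "dy": 0, "dz": 0, "yaw": 0, "jaw": 66},
  {"dx": 0, "dy": 0, "dz": 0, "yaw": 0, "jaw": 66},
  {"dx": 0, "dy": 0, "dz": 0, "yaw": 0, "jaw": 56},
  {"dx": 0, "dy": 0, "dz": 0, "yaw": 0, "jaw": 48},
  {"dx": 0, "dy": 0, "dz": 0, "yaw": 0, "jaw": 42},
  {"dx": 0, "dy": 0, "dz": 0, "yaw": 0, "jaw": 42},
  {"dx": 0, "dy": 0, "dz": 0, "yaw": 0, "jaw": 42},
])

```text
time_s: 16.45
ee_pos: [0.5022, -0.3113, 0.2241]
tcp_rot: [0.008, 1.0, -0.001, 0.001]
ft_force: [-2.3, -0.5, 11.9]
opening: 0.0422
grip_force: 8.6
```

```bash
python3 - <<'E'
from h import *
gap('top8')
E
```

```text
t 16.5 jaw n 98 meanY -0.1941 adv 38.9 | block y [-0.1633 -0.1132] open 42.3 grip 8.6 F [-2.4 -1.2 12.5]
cols 294-336 r-b [113, 218, 221, 220, 219, 217, 228, 134, -2, 1, 3, 2, 4, 9, 61, 122, 123, 123, 125, 126, 127, 128, 131, 73, 57, 100, 46, 38, 68, 121, 216, 220, 219, 222, 229, 208, 176, 67, 2, 1, 2, 2, 1]
b [3, 4, 21, 22, 23, 26, 14, 26, 223, 240, 211, 183, 230, 221, 127, 42, 41, 43, 42, 42, 42, 44, 49, 35, 39, 39, 87, 70, 26, 5, 9, 22, 23, 20, 13, 11, 17, 86, 115, 115, 110, 105, 100]
```

step_arm([
  {"dx": 0, "dy": 0, "dz": 0, "yaw": 0, "jaw": 38},
  {"dx": 0, "dy": 0, "dz": 0, "yaw": 0, "jaw": 34},
  {"dx": 0, "dy": 0, "dz": 0, "yaw": 0, "jaw": 34},
  {"dx": 0, "dy": 0, "dz": 0, "yaw": 0, "jaw": 34},
])

```text
time_s: 16.9
ee_pos: [0.5023, -0.3113, 0.2244]
tcp_rot: [0.008, 1.0, -0.001, 0.001]
ft_force: [-3.2, 0.8, 16.2]
opening: 0.0341
grip_force: 11.4
```

```bash
python3 - <<'E'
from h import *
im=gap('top9')
cv2.imwrite("pics/t9.png",cv2.resize(im[190:225,285:340],(786,500),interpolation=cv2.INTER_CUBIC)[...,::-1])
E
```

```text
t 16.95 jaw n 98 meanY -0.1908 adv 42.2 | block y [-0.1633 -0.1134] open 34.4 grip 11.4 F [-2.2  0.2 16.5]
cols 294-336 r-b [113, 219, 224, 218, 219, 220, 227, 134, -2, 1, 4, 2, 4, 10, 63, 120, 122, 124, 125, 126, 128, 127, 130, 73, 68, 109, 67, 69, 117, 193, 215, 221, 222, 227, 212, 198, 74, 1, 1, 2, 2, 2, 2]
b [4, 3, 18, 24, 23, 23, 15, 26, 222, 240, 211, 183, 230, 220, 127, 43, 42, 44, 43, 44, 42, 44, 50, 35, 29, 30, 70, 43, 5, 7, 22, 22, 20, 15, 12, 16, 107, 128, 118, 112, 113, 107, 102]
```

View pics/t9.png

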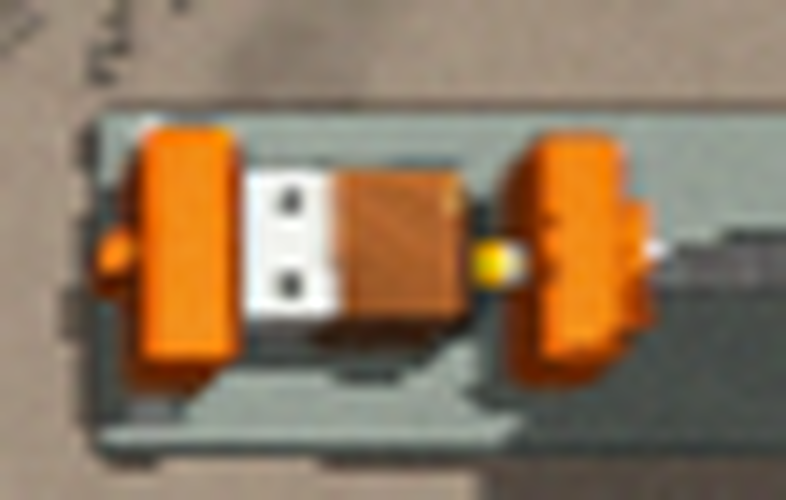

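The block (350,245) is now against the fixed jaw. The stem shows yellow (488) and a short piece of steel (515), so the press is about 4 mm. A last partial squeeze is needed, and I'll approach it in stages.

step_arm([
  {"dx": 0, "dy": 0, "dz": 0, "yaw": 0, "jaw": 45},
  {"dx": 0, "dy": 0, "dz": 0, "yaw": 0, "jaw": 58},
  {"dx": 0, "dy": 0, "dz": 0, "yaw": 0, "jaw": 66},
  {"dx": 0, "dy": 0, "dz": 0, "yaw": 0, "jaw": 66},
  {"dx": 0, "dy": 0, "dz": 0, "yaw": 0, "jaw": 66},
  {"dx": 0, "dy": 0, "dz": 0, "yaw": 0, "jaw": 58},
  {"dx": 0, "dy": 0, "dz": 0, "yaw": 0, "jaw": 52},
  {"dx": 0, "dy": 0, "dz": 0, "yaw": 0, "jaw": 50},
  {"dx": 0, "dy": 0, "dz": 0, "yaw": 0, "jaw": 50},
])

```text
time_s: 17.85
ee_pos: [0.502, -0.3113, 0.2239]
tcp_rot: [0.008, 1.0, -0.001, 0.001]
ft_force: [-2.4, -0.6, 11.5]
opening: 0.0503
grip_force: 11.1
```

```bash
python3 - <<'E'
from h import *
gap('top10')
E
```

```text
t 17.9 jaw n 94 meanY -0.1904 adv 42.6 | block y [-0.1632 -0.1132] open 50.5 grip 11.1 F [-1.9 -1.4 11.2]
cols 294-336 r-b [112, 216, 225, 218, 221, 219, 229, 133, -3, 1, 4, 2, 4, 9, 63, 122, 122, 125, 125, 126, 129, 126, 131, 73, 67, 118, 86, 71, 155, 216, 221, 222, 224, 234, 213, 188, 69, -1, 1, 2, 2, 2, 2]
b [4, 6, 17, 24, 21, 23, 13, 26, 222, 239, 211, 183, 230, 220, 128, 41, 42, 42, 43, 44, 41, 45, 49, 35, 30, 22, 37, 25, 1, 15, 21, 21, 18, 8, 14, 22, 108, 127, 116, 110, 111, 104, 102]
```

step_arm([
  {"dx": 0, "dy": 0, "dz": 0, "yaw": 0, "jaw": 48},
  {"dx": 0, "dy": 0, "dz": 0, "yaw": 0, "jaw": 46},
  {"dx": 0, "dy": 0, "dz": 0, "yaw": 0, "jaw": 46},
  {"dx": 0, "dy": 0, "dz": 0, "yaw": 0, "jaw": 46},
])

```text
time_s: 18.3
ee_pos: [0.5021, -0.3112, 0.2243]
tcp_rot: [0.008, 1.0, -0.001, 0.001]
ft_force: [-4.0, -0.1, 16.6]
opening: 0.0464
grip_force: 13.2
```

```bash
python3 - <<'E'
from h import *
gap('top11')
E
```

```text
t 18.35 jaw n 99 meanY -0.1899 adv 43.1 | block y [-0.1632 -0.1133] open 46.2 grip 13.2 F [-3.9  0.1 16.8]
cols 294-336 r-b [113, 219, 221, 219, 219, 218, 226, 135, -3, 1, 3, 2, 4, 10, 62, 121, 122, 125, 125, 126, 127, 127, 131, 72, 66, 124, 113, 83, 204, 222, 216, 222, 224, 229, 218, 137, 30, 2, 2, 1, 2, 1, 2]
b [1, 3, 21, 23, 24, 25, 16, 26, 223, 239, 211, 182, 230, 220, 127, 42, 43, 41, 42, 42, 44, 44, 49, 36, 29, 19, 13, 10, 3, 18, 26, 20, 19, 8, 15, 61, 115, 124, 112, 112, 115, 104, 100]
```

step_arm([
  {"dx": 0, "dy": 0, "dz": 0, "yaw": 0, "jaw": 45},
  {"dx": 0, "dy": 0, "dz": 0, "yaw": 0, "jaw": 44},
  {"dx": 0, "dy": 0, "dz": 0, "yaw": 0, "jaw": 44},
  {"dx": 0, "dy": 0, "dz": 0, "yaw": 0, "jaw": 44},
])

```text
time_s: 18.75
ee_pos: [0.5021, -0.3113, 0.2246]
tcp_rot: [0.008, 1.0, -0.001, 0.001]
ft_force: [-4.3, 1.1, 19.9]
opening: 0.0444
grip_force: 14.2
```

```bash
python3 - <<'E'
from h import *
im=gap('top12')
o=[cv2.resize(np.load(t+'.npz')['im'][198:218,310:335],(500,290) if 0 else (400,300),interpolation=cv2.INTER_CUBIC) for t in('top7','top9','top11','top12')]
cv2.imwrite("pics/t12.png",np.vstack([np.hstack(o[:2]),np.hstack(o[2:])])[...,::-1])
E
```

```text
t 18.8 jaw n 105 meanY -0.1884 adv 44.6 | block y [-0.1633 -0.1132] open 44.4 grip 14.2 F [-4.2  0.7 18.9]
cols 294-336 r-b [112, 219, 223, 219, 219, 219, 227, 134, -2, 1, 4, 2, 4, 10, 63, 121, 122, 124, 127, 127, 127, 128, 130, 73, 67, 102, 94, 91, 211, 222, 218, 224, 224, 214, 208, 101, 14, 0, 1, 2, 2, 1, 2]
b [7, 2, 19, 23, 23, 23, 15, 26, 223, 240, 210, 182, 229, 220, 127, 43, 42, 42, 42, 42, 43, 43, 49, 35, 29, 17, 12, 8, 7, 20, 24, 19, 19, 14, 19, 95, 132, 127, 112, 110, 111, 104, 101]
```

View pics/t12.png

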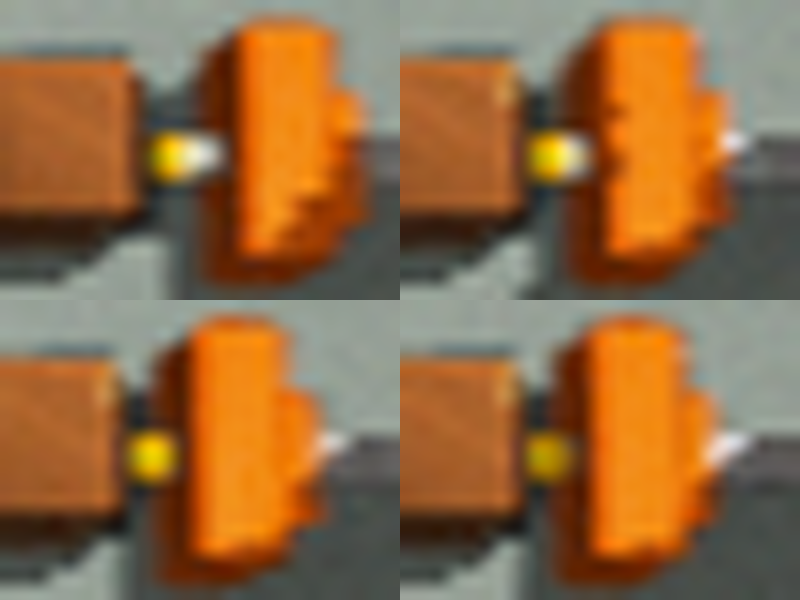

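Top-left to bottom-right, the steel piece shrinks and is gone in the last two crops. Only yellow remains (548,455), the block is home, and the grip reads 14.2 N against about 15 N at half-way. I'll hold briefly and hand in.

step_arm([
  {"dx": 0, "dy": 0, "dz": 0, "yaw": 0, "jaw": 44},
  {"dx": 0, "dy": 0, "dz": 0, "yaw": 0, "jaw": 44},
  {"dx": 0, "dy": 0, "dz": 0, "yaw": 0, "jaw": 44},
  {"dx": 0, "dy": 0, "dz": 0, "yaw": 0, "jaw": 44},
  {"dx": 0, "dy": 0, "dz": 0, "yaw": 0, "jaw": 44},
])

```text
time_s: 19.3
ee_pos: [0.5021, -0.3113, 0.2246]
tcp_rot: [0.008, 1.0, -0.001, 0.001]
ft_force: [-5.0, 0.1, 19.7]
opening: 0.0444
grip_force: 14.2
```

```bash
python3 - <<'E'
from h import *
gap('top13'); print(bot.hand_in())
E
```

```text
t 19.35 jaw n 103 meanY -0.1883 adv 44.7 | block y [-0.1633 -0.1134] open 44.1 grip 14.2 F [-5.4  0.6 18.8]
cols 294-336 r-b [111, 218, 221, 221, 219, 219, 228, 134, -2, 2, 3, 2, 4, 10, 63, 121, 123, 125, 124, 127, 127, 127, 131, 74, 67, 103, 94, 91, 214, 222, 220, 221, 225, 215, 206, 101, 13, 0, 2, 2, 2, 3, 1]
b [6, 4, 21, 21, 23, 24, 14, 26, 222, 240, 211, 182, 230, 220, 127, 43, 42, 40, 44, 42, 43, 45, 49, 34, 30, 16, 12, 8, 5, 20, 22, 21, 18, 13, 21, 97, 132, 125, 111, 112, 112, 102, 100]
the job is handed in; nothing more can be done
None
```

I handed the job in at 19.4 s: the block is upright against the fixed jaw, the pad is about half-way in by my estimate (about 7 mm, only yellow showing), and the levers are still held squeezed at 14 N.

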